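# Pack the colour-standard trays on their carrier

### The arm

A 7-joint arm with a two-finger parallel gripper is mounted at the origin on the work surface. World frame = base frame: x ahead of the robot, y to its left, z up, the work surface at z = 0. Lengths are in m, angles in rad, forces in N, time in s.
With the tool pointing down it reaches from about 0.425 to 0.95 m from the base axis. Payload 4.7 kg.
Tool frame: the origin (TCP) lies midway between the tips of the shut fingers; the grasp point (between the pads) lies 19 mm behind it (manip.grasp_offset is the distance from the TCP to the grasp point, in m); z points along the fingers, x is the direction in which the jaws open and shut, and the axes are right-handed (so a half turn about z gives the same grasp; the last joint's range is limited). The gripper opens to 85 mm and grips with 20 to 120 N. Pads are 22 mm wide; open, the fingers measure 114 mm over their backs; the gripper's body (76 mm by 85 mm) begins 54 mm behind the grasp point. The pads swing forward as they close: fully open they stand 13 mm farther back than shut.
Start: joints at [-1.173, 0.469, -0.049, 1.532, 0.024, 1.141, -0.082], TCP at [0.279, 0.614, 0.231] pointing down, gripper open.
Joint ranges: [-2.59, 2.59], [-0.33, 1.99], [-1.39, 1.29], [0.1, 2.45], [-1.04, 4.18], [0.21, 1.99], [-2.66, 2.66]. Speed limits (rad/s): [2.57, 2.57, 3.14, 3.14, 3.14, 3.14, 3.14].

### API

Orientations are given as a unit quaternion [w, x, y, z].
In Python, from cell import manip gives the robot as it stands. The module is installed in compiled form; this text tells all that it offers.
- The arm moves only by the tool apply_moves, never from a script. Its argument "motion" is one flat list of numbers, 5 for each row, row after row: the opening, from 0 (shut) to 1 (fully open), then the shift along the tool's x, y, z in m, then the turn about the tool's z in rad. A call has 1 to 20 rows; each row is the pose to reach, as a shift and turn from the pose commanded when the call began, along the tool's axes at that moment; what a row does not reach only later rows make up. A row lasts 1/12 s, in which the tool goes at most 41.7 mm and 7.16 degrees, less where a joint would pass 70% of its speed; a pose out of reach is approached as far as the arm can. A call with a gripper value outside its range is refused whole. The fingers move at their own pace and stop on an object; "grip_force" is the grip in N (left out, the last holds). Time passes only in rows, so rows that repeat a pose let the fingers close. It gives the time, the measured TCP pose, the force and the opening at its end, in the units of the state.
- manip.state(): the state, without advancing time (a new reading comes with each control period).
- manip.capture(name): name is "scene" or "side" or "wrist"; returns the picture (384x512x3 uint8, red, green, blue); there is no depth.
- manip.camera_info(name): a dict with "mtx" (3x3 intrinsics, pixels), "extrinsics" (4x4, takes a point from world to camera coordinates); the wrist camera has in their place "T_tool_cam" (4x4, takes a point from camera to tool coordinates, whose origin is the TCP and whose axes are the tool frame's). Camera axes: x right, y up, looking along -z (the intrinsics and any distortion apply to the point x, -y, -z); pixel columns grow to the right and rows downward; lengths in m; the calibration is good to about 2 mm. The wrist camera is an equidistant fisheye: a pixel r from the principal point sees the ray r / f radians off the axis. A picture is of the moment at which its call begins: read the wrist's pose just before it. camera_info takes no time and is no camera call.
- manip.hand_in(): hands the job in, once; it reports no verdict.
The state is a dict: "clock": time; "q": joint angles; "joint_vel": joint speeds; "joint_efforts": joint torques, N m; "ee_pos": TCP position; "tcp_rot": TCP orientation; "wrist_force": force on the tool from outside, world axes, zero at the start; "ft_torque": the same for the moment, N m; "opening": opening from 0.0 (shut) to 1.0 (fully open).
Only numpy, scipy, OpenCV 4.12 (cv2) and the standard library are available. Lean on these libraries where they do the work, as an engineer would, in place of code of your own. Each camera call takes 0.05 s, during which the arm holds its last target. There are 200 camera calls.

### The job

Pack up the instrument's accessory trays: take the open grey tray off the sloping stand and stack it on the black carrier, then stack the white tray with the clear cover on top of it, each set down (not dropped) so that it sits level and fully home inside the four corner lugs; then swing the carrier's red-gripped handle up over the stack until it stands upright, and leave it there. Keep the trays right way up throughout and leave the other things on the bench where they are.

Things in the scene. Friction and masses are not known exactly. Their poses are not given: they have to be found in the camera images.
- open_tray_c (a point): Centre of the open grey tray (23 mm above its underside): 160 mm long (y), 60 mm wide (x), 46 mm high to the rim, z out of its open top; about 0.32 kg. Four L-shaped lugs on the rim's corners, 9 mm high, flared 15 degrees outwards, take the tray above. It starts on the sloping stand, tipped 30 degrees about its length, z leaning to the stand's -x side, low side on two stops.
- open_tray: The same grey tray, origin at the middle of its underside. Its long walls are plain at mid-length: grip there across the 60 mm width. The lowest 11 mm is cut back 5 mm at the four corners, so these drop inside the lugs below while the rest of the underside lies on the rim below; either way round fits. Calibration pieces in black foam lie below the rim.
- covered_tray_c (a point): Centre of the white tray (23 mm above its underside): 160 mm long (y), 60 mm wide (x), 46 mm high (z), about 0.36 kg, with coloured tiles under a clear flat cover 2 mm below the rim. No lugs on top, so it goes uppermost. It starts level on the bench mat (mat 3 mm above the table).
- covered_tray: The same white tray, origin at the middle of its underside. Walls and cut-back lower corners as on the grey tray: grip across the 60 mm width at mid-length; either way round fits.
- carrier_seat (a point): Black carrier, fixed: a shallow box of the trays' 160 (y) x 60 (x) mm outline, four flared lugs 9 mm high on its rim corners. This point: middle of the box at rim height, 34 mm above the mat, z up. A tray fully home has its underside at this height, the next tray 46 mm higher. Play between the lugs: 1.5 mm each way at their foot, about 4 mm at their tops.
- carrier: The same carrier, origin at the middle of its underside on the mat, 34 mm below carrier_seat, same axes; aluminium foot plate 84 (x) x 212 (y) x 6 mm.
- bail (a joint): Angle of the carrier's carrying handle, rad: 0 = folded right down to the carrier's +x side (1.45 rad from upright), 1.45 = upright over the stack, against its stop. Starts between 0 and 0.25. The hinge is stiff: the handle stays where it is left and takes 2 to 3 N at the grip to move.
- bail_grip (a point): Centre of the handle's red grip sleeve, 16 mm diameter, 100 mm long, along the carrier's y. Beyond it the bar and two arms are 8 mm steel rod; the arms pass 96 mm either side of the middle, outside the trays' ends. It moves on a 132 mm radius round the hinge; upright, it stands 28 mm above the finished stack's rim.
- bail_hinge (a point): Middle of the handle's hinge axis, which runs along the carrier's y, 12 mm below carrier_seat. Fixed; axes as carrier_seat.
- stand_deck (a point): Sloping aluminium stand, fixed; deck 180 mm wide (y), 74 mm up the slope, falling 30 degrees towards its -x side. This point: middle of the deck's surface, 62 mm above the mat; z vertical. At the low edge two stops, 16 mm wide, 18 mm proud of the deck, 40 to 56 mm either side of the middle; elsewhere nothing stands above the deck.
- mouse_c (a point): Bystander: black computer mouse 100 x 58 x 30 mm; its middle.
- adapter_c (a point): Bystander: black power adapter block 125 x 62 x 36 mm; its middle.
- cleaner_c (a point): Bystander: white bottle with blue cap, 52 mm in diameter, 130 mm high; point on its axis 50 mm up.
- driver_grip (a point): Bystander: screwdriver with red handle, 170 mm long, lying down; its handle.
- brush_grip (a point): Bystander: small brush, 150 mm long, lying down; its handle.
- white_plate_c (a point): Bystander: round white calibration plate with a knob, 64 mm in diameter, 34 mm high; its middle.
- mask_c (a point): Bystander: steel ring 72 mm in diameter, 8 mm high; its middle.

How it is judged:
On the way, in this order (a step that is already met when the one before it is completed fails the run):
1. the open grey tray sits fully home on the carrier (x of open_tray_c in the frame of carrier_seat between -0.0045 and 0.0045 m and y of open_tray_c in the frame of carrier_seat between -0.0045 and 0.0045 m and z of open_tray_c in the frame of carrier_seat between 0.02 and 0.026 m and angle between open_tray_c's own z axis and vertical below 0.04 rad and angle between the y axis of open_tray_c and the y axis of carrier_seat, either way round below 0.05 rad), for 0.2 s.
2. the covered white tray sits fully home on the grey tray (all of step 1 and x of covered_tray_c in the frame of carrier_seat between -0.0045 and 0.0045 m and y of covered_tray_c in the frame of carrier_seat between -0.0045 and 0.0045 m and z of covered_tray_c in the frame of carrier_seat between 0.066 and 0.072 m and angle between covered_tray_c's own z axis and vertical below 0.04 rad and angle between the y axis of covered_tray_c and the y axis of carrier_seat, either way round below 0.05 rad), for 0.2 s.
3. the handle is swung up over the stack (all of step 2 and value of joint bail above 1.3 rad), for 0.2 s.
At the end, for the whole second after the job is handed in: Grey tray on the carrier, white tray on the grey one: each within 4.5 mm of the carrier's middle lengthwise and across, within 3 mm of full depth, level within 0.04 rad, in line within 0.05 rad (either way round), at rest; handle left at more than 1.3 rad (upright is 1.45) (all of step 3 and linear speed of each of open_tray, covered_tray below 0.02 m/s and velocity of joint bail between -0.1 and 0.1 rad/s); the robot touches nothing.
It fails at once if a tray is tipped more than 57 degrees (angle between any of open_tray_c, covered_tray_c's own z axis and vertical above 1 rad).
It fails at once if a tray is dropped (falls faster than 0.5 m/s with no finger on it) ((linear speed of open_tray above 0.5 m/s and contact force between open_tray and the fingers below 0.1 N) or (linear speed of covered_tray above 0.5 m/s and contact force between covered_tray and the fingers below 0.1 N)).
It fails at once if another thing on the bench is moved more than 30 mm (distance of any of mouse_c, adapter_c, cleaner_c, driver_grip, brush_grip, white_plate_c, mask_c from where it was at the start of the episode above 0.03 m).
It also fails if it takes over 64 s, if anything falls off the work surface, if the arm or the gripper's body presses on something with over 40 N, if the wrist force passes 120 N, or if a joint passes its speed limit or range.

## Working session

There is one attempt and no reset: what is moved stays moved. The work goes in short steps, Python scripts to look and compute and a tool call to move; the robot and the scene stay as the last step left them, time stands still between calls to the robot, and variables do not carry over. Pictures are saved under pics/ and viewed, about 8 in all and at most 12, crops included, and the job is handed in when it is done.

Besides the shell and the picture viewer there is one more tool, called after "Emit:" as name(argument=value, ...) on one line, values as JSON. apply_moves: Moves the arm, as the interface text tells. Its arguments: {"type":"object","properties":{"motion":{"type":"array"},"grip_force":{"type":"number"}},"required":["motion"]}

```bash
mkdir -p pics; cat > h.py <<'E'
import numpy as np, cv2
from cell import manip
from scipy.spatial.transform import Rotation as R
def save(n,f,s=1):
    im=manip.capture(n); cv2.imwrite(f,cv2.resize(im[:,:,::-1],None,fx=s,fy=s)); return im
def rot(q): return R.from_quat([q[1],q[2],q[3],q[0]]).as_matrix()
def ray(n,u,v,st=None):
    ci=manip.camera_info(n);K=np.array(ci["mtx"])
    if n=="wrist":
        a=(u-K[0,2])/K[0,0];b=(v-K[1,2])/K[1,1];th=np.hypot(a,b)
        d=np.array([np.sin(th)*a/max(th,1e-9),-np.sin(th)*b/max(th,1e-9),-np.cos(th)])
        T=np.array(ci["T_tool_cam"]);Rt=rot(st["tcp_rot"])
        return Rt@T[:3,3]+np.array(st["ee_pos"]),Rt@T[:3,:3]@d
    d=np.array([(u-K[0,2])/K[0,0],-(v-K[1,2])/K[1,1],-1])
    E=np.array(ci["extrinsics"]);return -E[:3,:3].T@E[:3,3],E[:3,:3].T@d
def onz(n,u,v,z,st=None):
    o,d=ray(n,u,v,st);return o+d*(z-o[2])/d[2]
def proj(n,p,st=None):
    ci=manip.camera_info(n);K=np.array(ci["mtx"]);p=np.array(p,float)
    if n=="wrist":
        T=np.array(ci["T_tool_cam"]);c=T[:3,:3].T@(rot(st["tcp_rot"]).T@(p-st["ee_pos"])-T[:3,3])
        r=np.hypot(c[0],c[1]);th=np.arctan2(r,-c[2]);return np.array([K[0,2]+K[0,0]*th*c[0]/r,K[1,2]-K[1,1]*th*c[1]/r])
    E=np.array(ci["extrinsics"]);c=E[:3,:3]@p+E[:3,3]
    return np.array([K[0,2]-K[0,0]*c[0]/c[2],K[1,2]+K[1,1]*c[1]/c[2]])
E
python3 - <<'E'
from h import *
np.set_printoptions(precision=4,suppress=True)
s=manip.state();print(s)
for n in("scene","side","wrist"):print(manip.camera_info(n))
print(manip.grasp_offset)
a=save("scene","pics/a0.png",1.56);b=save("side","pics/b0.png",1.56)
save("wrist","pics/w0.png",1.56)
E
```

```text
{'clock': 0.0, 'q': array([-1.1729,  0.4694, -0.0486,  1.5337,  0.0241,  1.141 , -0.0823]), 'joint_vel': array([ 0.0007, -0.0009, -0.0009,  0.0007, -0.0006, -0.0006, -0.0011]), 'joint_efforts': array([ -0.    , -51.0308,  -0.047 , -23.771 ,   0.0107,   0.0077,
        -0.    ]), 'ee_pos': array([0.2792, 0.6139, 0.2303]), 'tcp_rot': array([ 0.0006,  0.8408,  0.5413, -0.0008]), 'wrist_force': array([-0.6841,  0.5098,  0.1884]), 'ft_torque': array([ 0.0097, -0.0163, -0.0305]), 'opening': 1.000318039465663}
{'mtx': array([[424.157 ,   0.    , 255.5003],
       [  0.    , 424.157 , 190.1646],
       [  0.    ,   0.    ,   1.    ]]), 'extrinsics': array([[-0.8107,  0.5854,  0.0111,  0.5135],
       [-0.4966, -0.6976,  0.5164,  0.2728],
       [ 0.3101,  0.4131,  0.8563, -1.7323],
       [ 0.    ,  0.    ,  0.    ,  1.    ]])}
{'mtx': array([[393.0803,   0.    , 251.743 ],
       [  0.    , 393.0803, 188.7528],
       [  0.    ,   0.    ,   1.    ]]), 'extrinsics': array([[ 0.931 , -0.3649,  0.0119, -0.5691],
       [ 0.2782,  0.7302,  0.6241, -0.2143],
       [-0.2364, -0.5777,  0.7813, -1.2316],
       [ 0.    ,  0.    ,  0.    ,  1.    ]])}
{'mtx': array([[297.3186,   0.    , 253.8109],
       [  0.    , 297.3186, 190.4138],
       [  0.    ,   0.    ,   1.    ]]), 'T_tool_cam': array([[ 1.    ,  0.0004,  0.    , -0.0002],
       [ 0.0004, -0.9467, -0.3221, -0.0833],
       [-0.0001,  0.3221, -0.9467, -0.1424],
       [ 0.    ,  0.    ,  0.    ,  1.    ]])}
0.0187
```

View pics/a0.png

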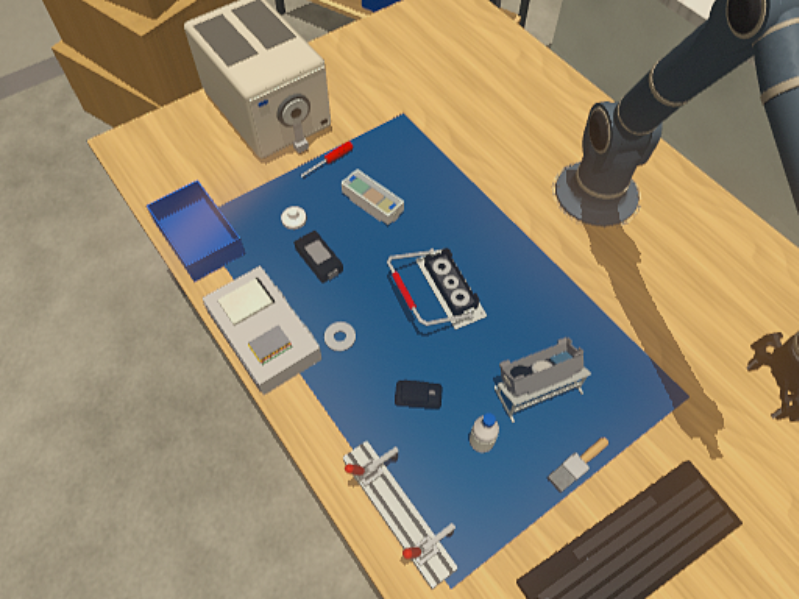

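View pics/b0.png

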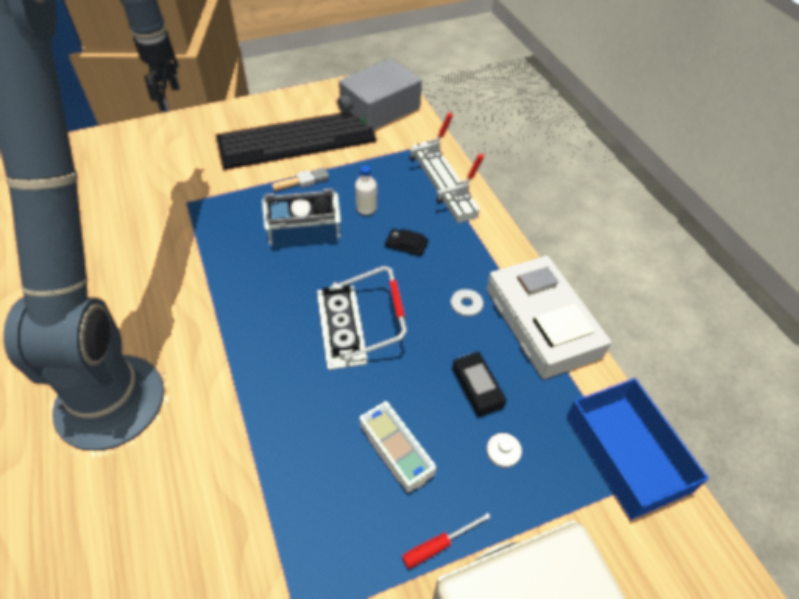

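Scene view: the grey tray on the stand is at (543,368), the carrier at (452,283) with the red grip at (403,290), and the white tray at (372,196), in 1.56x pixels. The side view shows the same three at (300,208), (342,325) and (397,446). Next I triangulate rough positions and get colour-based ones for the grip and the white tray.

```bash
python3 - <<'E'
from h import *
np.set_printoptions(precision=4,suppress=True)
k=1.5625
def tri(a,b):
    o1,d1=ray("scene",a[0]/k,a[1]/k);o2,d2=ray("side",b[0]/k,b[1]/k)
    d1/=np.linalg.norm(d1);d2/=np.linalg.norm(d2)
    t=np.linalg.lstsq(np.c_[d1,-d2],o2-o1,rcond=None)[0]
    p,q=o1+d1*t[0],o2+d2*t[1];return (p+q)/2,np.linalg.norm(p-q)
for n,a,b in [("ring mid carrier",(451,282),(340,320)),("red grip",(403,290),(397,300)),("white tray mid",(373,196),(397,446)),("grey knob",(541,367),(301,208)),
  ("stand foot/deck near corner", (590,372),(263,228)),("bottle cap",(489,420),(365,172)),("tray lug L",(506,357),(338,195)),("tray lug R",(575,342),(266,197))]:
    print(n,*tri(a,b))
# white tray corners from side (top rim z=.049)
for uv in [(383,404),(361,415),(410,488),(434,472)]: print("wt",onz("side",uv[0]/k,uv[1]/k,.049))
for uv in [(352,170),(342,183),(404,202),(392,222)]: print("wt sc",onz("scene",uv[0]/k,uv[1]/k,.049))
for uv in [(319,290),(327,366),(366,362)]: print("foot side",onz("side",uv[0]/k,uv[1]/k,.009))
print(onz("scene",486/k,316/k,.009))
E
```

```text
ring mid carrier [0.4907 0.0098 0.0258] 0.0006154280391864759
red grip [ 0.6127 -0.0156  0.071 ] 5.8979723049986474e-05
white tray mid [ 0.496  -0.3073  0.0297] 0.0033704805729295965
grey knob [0.4965 0.311  0.089 ] 0.0003026627820752923
stand foot/deck near corner [0.3944 0.3611 0.0165] 0.02227094504147024
bottle cap [0.6701 0.3438 0.1215] 0.0006122396813920744
tray lug L [0.5716 0.2654 0.1468] 0.011134093785251164
tray lug R [0.4235 0.3216 0.1375] 0.003740604832659423
wt [ 0.5006 -0.2264  0.049 ]
wt [ 0.4533 -0.2333  0.049 ]
wt [ 0.4861 -0.3979  0.049 ]
wt [ 0.5372 -0.3864  0.049 ]
wt sc [ 0.4984 -0.3947  0.049 ]
wt sc [ 0.5432 -0.3732  0.049 ]
wt sc [ 0.4514 -0.2328  0.049 ]
wt sc [ 0.5119 -0.1994  0.049 ]
foot side [0.4754 0.1201 0.009 ]
foot side [ 0.4309 -0.0812  0.009 ]
foot side [ 0.51  -0.101  0.009]
[0.4749 0.1219 0.009 ]
```

Emit:
apply_moves(motion=[1,-0.19,0.317,-0.03,0,1,-0.19,0.317,-0.03,0,1,-0.19,0.317,-0.03,0,1,-0.19,0.317,-0.03,0,1,-0.19,0.317,-0.03,0,1,-0.19,0.317,-0.03,0,1,-0.19,0.317,-0.03,0,1,-0.19,0.317,-0.03,0,1,-0.19,0.317,-0.03,0,1,-0.19,0.317,-0.03,0,1,-0.19,0.317,-0.03,0])

```text
clock: 1.07
ee_pos: [0.491, 0.3075, 0.2614]
tcp_rot: [0.0, 0.842, 0.539, 0.0]
wrist_force: [-1.0, 0.9, -0.9]
opening: 1.0
```

```bash
python3 - <<'E'
from h import *
s=manip.state();print(s["clock"],s["ee_pos"],s["tcp_rot"],s["q"])
im=save("wrist","pics/w1.png",1.56)
E
```

```text
1.0667 [0.49096525 0.30746061 0.26139246] [3.20008294e-04 8.42470927e-01 5.38741709e-01 7.90538407e-05] [-0.69117688  0.28551528  0.0733661   1.7345326  -0.02219525  1.12224343
  0.52673882]
```

View pics/w1.png

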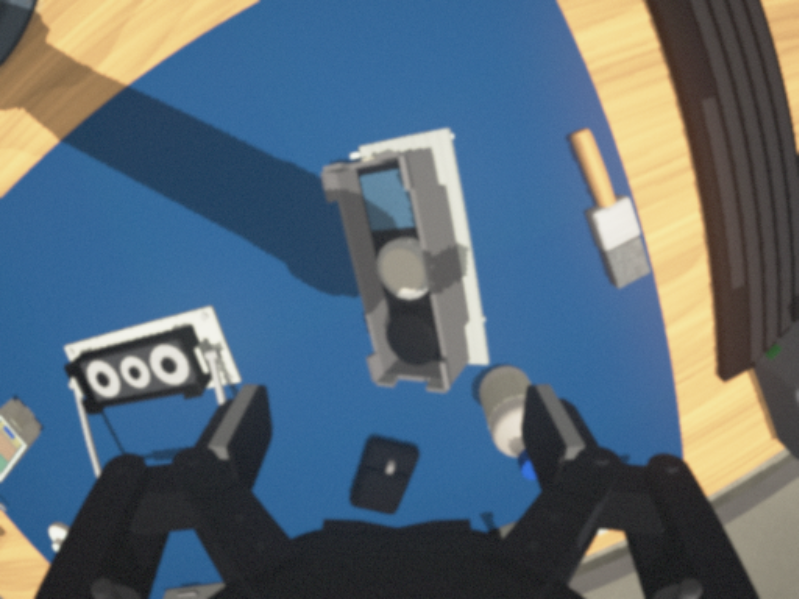

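Wrist view: the tray slopes down to the image left (tool -x). The deck's high edge runs (455,130)–(487,362), and the tray's outer high rim is around (437,148)–(467,385). The carrier is at lower left. Now I work out the stand frame from the known heights.

```bash
python3 - <<'E'
from h import *
np.set_printoptions(precision=4,suppress=True)
k=1.5625;s=manip.state()
P=lambda u,v,z:onz("wrist",u/k,v/k,z,s)
a=P(455,130,.0835);b=P(488,362,.0835);print(a,b,np.linalg.norm(a-b))
y=(b-a)/np.linalg.norm(b-a); print("axis",y)
xs=np.array([-y[1],y[0],0]); xs=xs if xs[1]>0 else -xs   # upslope (stand +x)
mid=(a+b)/2; deck=mid-xs*.032; deck[2]=.065; print("upslope",xs,"deck",deck)
Rt=rot(s["tcp_rot"]);print("tool x",Rt[:,0])
# tray predicted: local low edge at slope -37
up=np.array([*(xs[:2]*np.cos(np.pi/6)),.5]);n=np.array([*(-xs[:2]*.5),np.cos(np.pi/6)])
def pt(l,w,h): return deck+y*l+up*w+n*h
for off in(-37,-33,-29):
  print(off,[ (proj("wrist",pt(l,off/1e3+w,.046),s)*k).round() for l,w in((-.08,0),(-.08,.06),(.08,0),(.08,.06))])
# carrier
for nm,u,v,z in[("cfoot",66,347,.009),("cfoot",213,307,.009),("cfoot",240,381,.009)]:print(nm,P(u,v,z))
E
```

```text
[0.4198 0.3849 0.0835] [0.5904 0.3418 0.0835] 0.17591138227752282
axis [ 0.9694 -0.2454  0.    ]
upslope [0.2454 0.9694 0.    ] deck [0.4972 0.3323 0.065 ]
tool x [0.4156 0.9096 0.    ]
-37 [array([331., 164.]), array([407., 150.]), array([376., 373.]), array([447., 382.])]
-33 [array([335., 163.]), array([413., 149.]), array([380., 374.]), array([452., 382.])]
-29 [array([340., 162.]), array([419., 148.]), array([385., 375.]), array([457., 383.])]
cfoot [ 0.4326 -0.0798  0.009 ]
cfoot [0.4713 0.1253 0.009 ]
cfoot [0.5506 0.108  0.009 ]
```

Emit:
apply_moves(motion=[1,0.0096,-0.002,0.06,-0.18,1,0.0096,-0.002,0.06,-0.18,1,0.0096,-0.002,0.06,-0.18,1,0.0096,-0.002,0.06,-0.18])

```text
clock: 1.45
ee_pos: [0.4899, 0.3212, 0.2004]
tcp_rot: [-0.0, 0.788, 0.615, -0.001]
wrist_force: [-0.4, 0.5, 0.9]
opening: 0.997
```

```bash
python3 - <<'E'
from h import *
s=manip.state();print(s["clock"],s["ee_pos"],s["tcp_rot"])
im=save("wrist","pics/w2.png",1.56);np.save("w2.npy",s["ee_pos"])
E
```

```text
1.45 [0.48985309 0.32120609 0.20036453] [-4.25054898e-04  7.88276389e-01  6.15319699e-01 -1.34986381e-03]
```

View pics/w2.png

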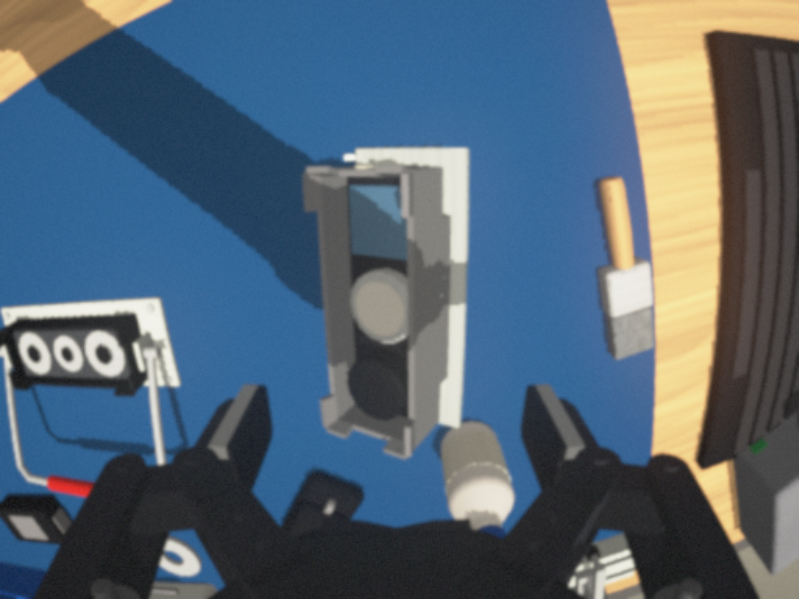

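Wrist view, now aligned with the stand: deck high edge (469,150)–(461,425). The outer low-side lug tips are at (303,175) and (321,425), and the high-side wall's bottom edge meets the deck from (443,165).

```bash
python3 - <<'E'
from h import *
np.set_printoptions(precision=4,suppress=True)
k=1.5625;s=manip.state()
P=lambda u,v,z:onz("wrist",u/k,v/k,z,s)
Rt=rot(s["tcp_rot"]);p=s["ee_pos"]
T=lambda q:(Rt.T@(q-p))*1e3
print("tool mm")
print("deck hi",T(P(469,150,.0835)),T(P(461,426,.0835)))
c,sn=np.cos(np.pi/6),.5
print("rim low",T(P(322,212,.0873)),T(P(330,395,.0873)))
print("rim hi",T(P(402,180,.117)),T(P(409,425,.117)))
print("base hi",T(P(443,175,.0775)),T(P(438,430,.0775)))
print("lug tips low",T(P(303,176,.0951)),T(P(321,425,.0951)))
print("bottle base-ish",P(470,470,.09))
print("mid camera tool",manip.camera_info("wrist")["T_tool_cam"][:3,3])
E
```

```text
tool mm
deck hi [ 40.1616 -81.3264 118.4017] [ 43.5296  97.4966 118.4013]
rim low [-41.9397 -46.597  114.5468] [-43.0794  70.3528 114.5443]
rim hi [  2.4801 -66.3163  84.8765] [ 7.0837 72.9377 84.8775]
base hi [ 26.3567 -66.4549 124.3924] [ 28.5871 104.6585 124.3913]
lug tips low [-50.5183 -67.7352 106.7414] [-49.2749  88.7996 106.7399]
bottle base-ish [0.6315 0.3393 0.09  ]
mid camera tool [-0.0002 -0.0834 -0.1424]
```

Emit:
apply_moves(motion=[1,-0.006,0.009,0.04,-0.017,1,-0.006,0.009,0.08,-0.017,1,-0.006,0.009,0.11,-0.017,1,-0.006,0.009,0.12,-0.017,1,-0.006,0.009,0.128,-0.017,1,-0.006,0.009,0.128,-0.017,1,-0.006,0.009,0.128,-0.017], grip_force=20)

```text
clock: 2.08
ee_pos: [0.5, 0.313, 0.0753]
tcp_rot: [0.0, 0.783, 0.621, 0.002]
wrist_force: [0.6, 0.0, 1.8]
opening: 0.999
```

```bash
python3 - <<'E'
from h import *
s=manip.state();print(s["clock"],s["ee_pos"],s["tcp_rot"],s["wrist_force"])
im=save("wrist","pics/w3.png",1.56)
E
```

```text
2.0833 [0.49997485 0.31304905 0.07525906] [3.15076704e-05 7.83484202e-01 6.21409112e-01 1.79406712e-03] [0.55889958 0.01437159 1.76724929]
```

View pics/w3.png

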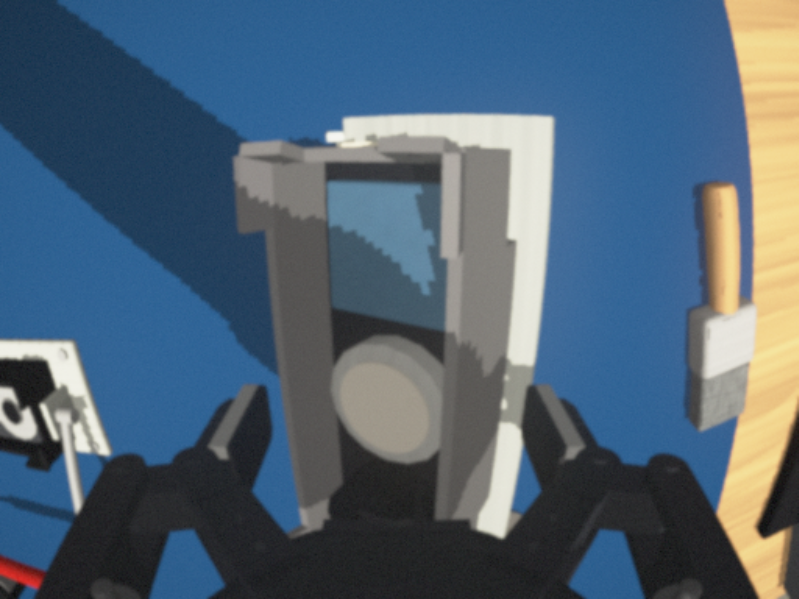

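Left fingertip is just outside the low rim (x≈268 against the rim at ≈283) and the right tip is over the deck's high edge. Next I push the tray gently upslope.

Emit:
apply_moves(motion=[1,0,0,0.002,0,1,0,0,0.002,0,1,0.004,0,0.002,0,1,0.008,0,0.002,0,1,0.012,0,0.002,0,1,0.012,0,0.002,0])

```text
clock: 2.63
ee_pos: [0.5006, 0.3186, 0.0712]
tcp_rot: [0.002, 0.784, 0.621, -0.005]
wrist_force: [-4.1, -9.6, 8.1]
opening: 1.0
```

```bash
python3 - <<'E'
from h import *
s=manip.state();print(s["clock"],s["ee_pos"],s["tcp_rot"],s["wrist_force"])
im=save("wrist","pics/w4.png",1.56)
E
```

```text
2.6333 [0.50064203 0.31861492 0.07118497] [ 0.00203565  0.78401666  0.62071912 -0.00463682] [-4.14189969 -9.61634203  8.12498772]
```

View pics/w4.png

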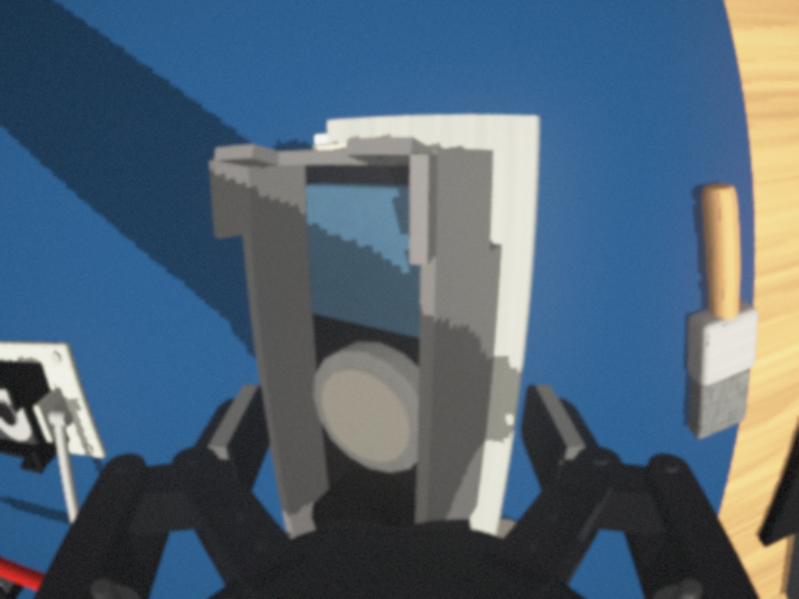

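The tray hasn't moved: the tool is pressing on the rim with about 10 N sideways and 8 N down. I'll move along the slope instead, so the finger's friction helps.

Emit:
apply_moves(motion=[1,0.001,0,-0.001,0,1,0.003,0,-0.002,0,1,0.005,0,-0.003,0,1,0.007,0,-0.0045,0,1,0.009,0,-0.006,0,1,0.009,0,-0.006,0])

```text
clock: 3.18
ee_pos: [0.5027, 0.3275, 0.0766]
tcp_rot: [0.002, 0.784, 0.621, -0.004]
wrist_force: [-1.7, -8.4, 2.4]
opening: 1.002
```

```bash
python3 - <<'E'
from h import *
s=manip.state();print(s["clock"],s["ee_pos"],s["tcp_rot"],s["wrist_force"])
im=save("wrist","pics/w5.png",1.56)
E
```

```text
3.1833 [0.50265301 0.3274564  0.07662968] [ 0.00189382  0.784069    0.62065551 -0.00435287] [-1.70212239 -8.4428257   2.40905241]
```

View pics/w5.png

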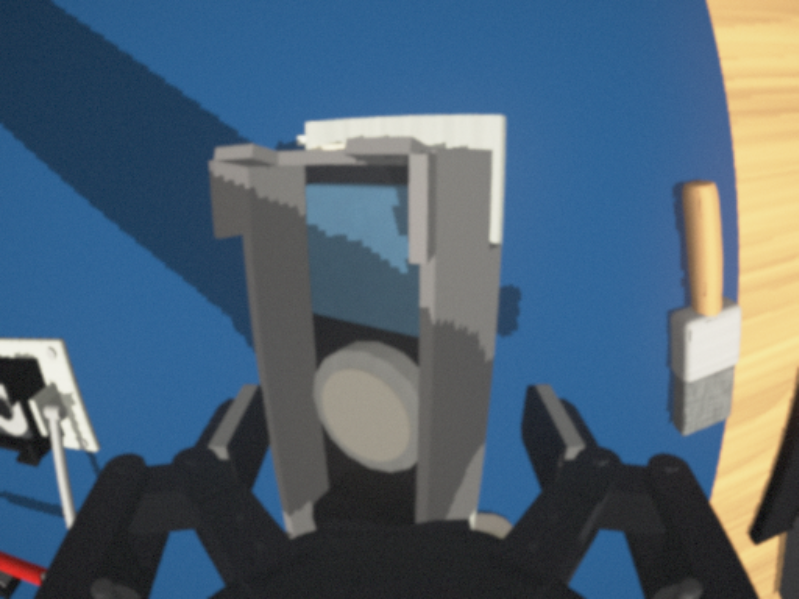

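The tray now slides upslope; its base edge at (495,245) has reached the deck's high edge. I push a few mm further, lower the fingers outside the deck, then close.

Emit:
apply_moves(motion=[1,0.002,0,-0.001,0,1,0.004,0,-0.0025,0,1,0.006,0,-0.0035,0,1,0.008,0,-0.005,0,1,0.008,0,-0.005,0,1,0.008,0,0.002,0,1,0.008,0,0.008,0,1,0.008,0,0.012,0,1,0.008,0,0.012,0])

```text
clock: 3.98
ee_pos: [0.505, 0.3355, 0.0645]
tcp_rot: [0.002, 0.784, 0.621, -0.004]
wrist_force: [-1.3, -8.4, 2.1]
opening: 1.001
```

```bash
python3 - <<'E'
from h import *
s=manip.state();print(s["clock"],s["ee_pos"],s["tcp_rot"],s["wrist_force"])
E
```

```text
3.9833 [0.50504396 0.33552795 0.06446809] [ 0.00189542  0.78409324  0.62063001 -0.00354744] [-1.28397868 -8.37720428  2.06591321]
```

Emit:
apply_moves(motion=[0.5,-0.002,0,0,0,0.5,-0.002,0,0,0,0.5,-0.002,0,0,0,0.5,-0.002,0,0,0,0.5,-0.002,0,0,0,0.5,-0.002,0,0,0], grip_force=30)

```text
clock: 4.48
ee_pos: [0.5038, 0.3299, 0.0653]
tcp_rot: [0.003, 0.784, 0.62, -0.006]
wrist_force: [-5.1, -16.0, 12.1]
opening: 0.856
```

```bash
python3 - <<'E'
from h import *
s=manip.state();print(s["clock"],s["ee_pos"],s["tcp_rot"],s["wrist_force"],s["opening"]*85)
im=save("wrist","pics/w6.png",1.56)
E
```

```text
4.4833 [0.50383804 0.32993768 0.0653297 ] [ 0.00306891  0.78449902  0.62008877 -0.00646482] [ -5.09803929 -16.04553464  12.07822452] 72.77059417629053
```

View pics/w6.png

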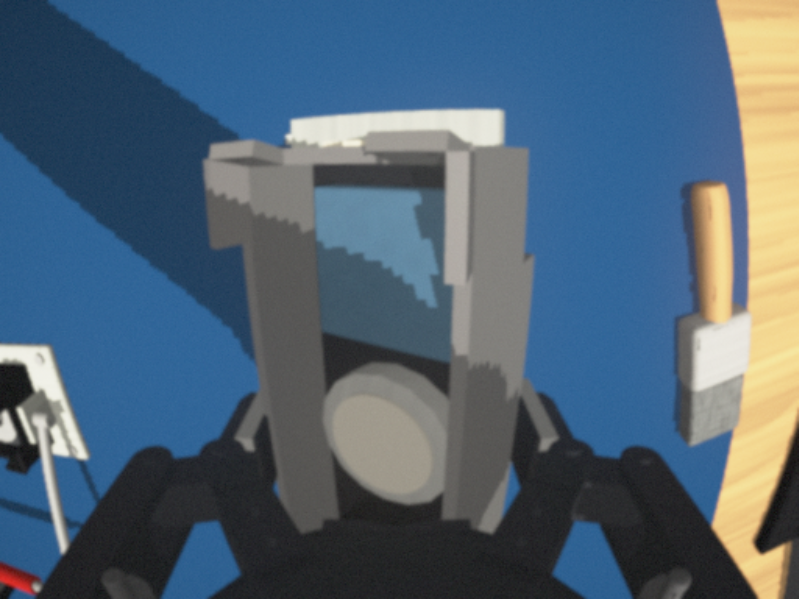

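The grip holds at 73 mm opening, with the right finger under the overhanging edge. I lift slowly.

Emit:
apply_moves(motion=[0.5,-0.004,0,-0.002,0,0.5,-0.004,0,-0.006,0,0.5,-0.004,0,-0.012,0,0.5,-0.004,0,-0.02,0,0.5,-0.004,0,-0.03,0,0.5,-0.004,0,-0.045,0,0.5,-0.004,0,-0.06,0,0.5,-0.004,0,-0.07,0,0.5,-0.004,0,-0.07,0], grip_force=60)

```text
clock: 5.28
ee_pos: [0.5054, 0.3359, 0.1385]
tcp_rot: [-0.0, 0.783, 0.622, 0.003]
wrist_force: [0.3, -0.3, -2.4]
opening: 0.842
```

```bash
python3 - <<'E'
from h import *
s=manip.state();print(s["clock"],s["ee_pos"],s["tcp_rot"],s["wrist_force"],s["ft_torque"],s["opening"]*85)
a=cv2.imread("pics/w6.png")
b=save("wrist","pics/w7.png",1.56);c=save("side","pics/s7.png",1)
cv2.imwrite("pics/c7.png",np.hstack([cv2.resize(b[:,:,::-1],(400,300)),cv2.resize(c[60:210,110:310,::-1],(400,300))]))
E
```

```text
5.2833 [0.50542095 0.33587919 0.13845976] [-6.81689835e-05  7.83332452e-01  6.21595841e-01  2.97904736e-03] [ 0.29731234 -0.34317804 -2.38818707] [ 0.01415423 -0.05305906  0.02262041] 71.53972600696659
```

View pics/c7.png

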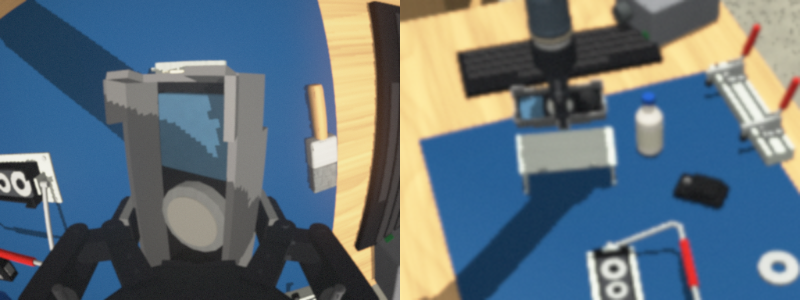

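The tray is lifted and held at about 20° tilt (opening 71.5 mm, load -2.4 N). I take it to the free mat between stand and carrier to level it.

Emit:
apply_moves(motion=[0.5,-0.03,0,0,0,0.5,-0.06,0,0,0,0.5,-0.09,-0.001,0,0,0.5,-0.12,-0.002,0,0,0.5,-0.14,-0.003,0.01,0,0.5,-0.14,-0.003,0.04,0,0.5,-0.14,-0.003,0.07,0,0.5,-0.14,-0.003,0.1,0,0.5,-0.14,-0.003,0.11,0,0.5,-0.14,-0.003,0.115,0,0.5,-0.14,-0.003,0.115,0,0.5,-0.14,-0.003,0.115,0], grip_force=60)

```text
clock: 6.38
ee_pos: [0.4699, 0.1991, 0.0211]
tcp_rot: [0.0, 0.783, 0.621, 0.001]
wrist_force: [-0.3, 0.9, -1.2]
opening: 0.838
```

Lower until it touches, a few mm per row.

Emit:
apply_moves(motion=[0.5,0,0,0.004,0,0.5,0,0,0.008,0,0.5,0,0,0.012,0,0.5,0,0,0.015,0,0.5,0,0,0.018,0,0.5,0,0,0.018,0], grip_force=60)

```text
clock: 6.88
ee_pos: [0.4711, 0.1999, 0.0071]
tcp_rot: [0.0, 0.783, 0.621, 0.002]
wrist_force: [-8.7, -2.5, 38.5]
opening: 0.841
```

Touched: the mat is pushing back with 38 N. I ease the grip to 20 N so it can rotate level.

Emit:
apply_moves(motion=[0.5,0,0,0,0,0.5,0,0,0,0,0.5,0,0,0,0,0.5,0,0,0,0], grip_force=20)

```text
clock: 7.22
ee_pos: [0.4711, 0.1999, 0.0071]
tcp_rot: [0.0, 0.783, 0.621, 0.002]
wrist_force: [-7.5, -2.7, 38.5]
opening: 0.843
```

Emit:
apply_moves(motion=[0.84,0,0,-0.001,0,0.85,0,0,-0.002,0,0.86,0,0,-0.002,0,0.87,0,0,-0.002,0,0.88,0,0,-0.002,0,0.9,0,0,-0.002,0,0.9,0,0,-0.002,0], grip_force=20)

```text
clock: 7.8
ee_pos: [0.4694, 0.199, 0.0043]
tcp_rot: [-0.0, 0.783, 0.621, 0.0]
wrist_force: [-0.4, 2.1, -0.3]
opening: 0.901
```

Emit:
apply_moves(motion=[0.5,0,0,-0.004,0,0.5,0,0,-0.004,0,0.5,0,0,-0.004,0,0.5,0,0,-0.004,0,0.5,0,0,-0.004,0,0.5,0,0,-0.004,0], grip_force=60)

```text
clock: 8.3
ee_pos: [0.4689, 0.1984, 0.0081]
tcp_rot: [-0.0, 0.784, 0.621, -0.0]
wrist_force: [0.6, 0.1, -2.7]
opening: 0.831
```

```bash
python3 - <<'E'
from h import *
s=manip.state();print(s["clock"],s["ee_pos"],s["tcp_rot"],s["wrist_force"],s["ft_torque"],s["opening"]*85)
b=save("wrist","pics/w8.png",1.56)
E
```

```text
8.3 [0.46888119 0.19839535 0.00806976] [-6.16129876e-05  7.83531016e-01  6.21352571e-01 -3.53057712e-04] [ 0.61973966  0.10769218 -2.653729  ] [-0.04357222  0.0077952  -0.00953472] 70.62104222022941
```

View pics/w8.png

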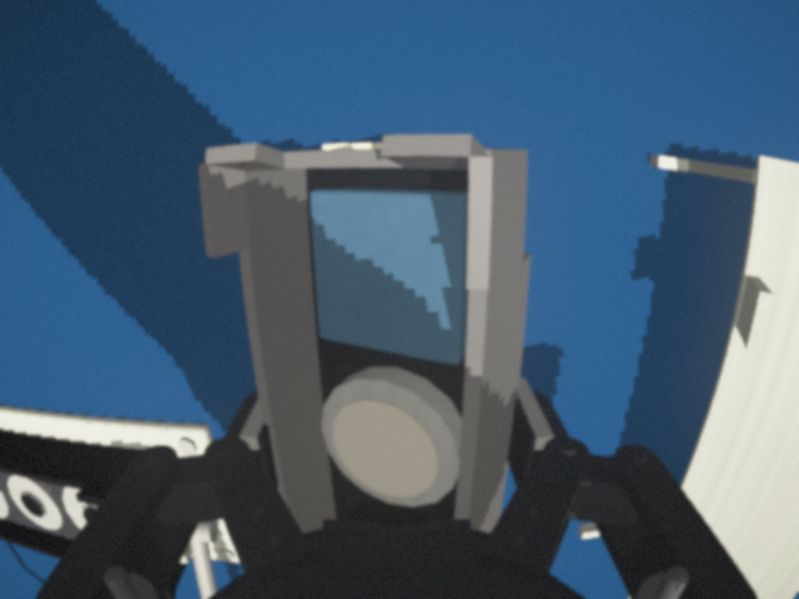

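Still about 17° tilted (the high wall's outer face is visible at x 480–528). I lower it again and open fully so it lies flat.

Emit:
apply_moves(motion=[0.5,0,0,0.003,0,0.5,0,0,0.005,0,0.84,0,0,0.005,0,0.87,0,0,0.004,0,0.9,0,0,0.003,0,0.93,0,0,0.002,0,0.96,0,0,0.002,0,1,0,0,0.002,0,1,0,0,0.002,0,1,0,0,0.002,0], grip_force=20)

```text
clock: 9.18
ee_pos: [0.469, 0.1983, 0.0061]
tcp_rot: [-0.0, 0.784, 0.621, -0.0]
wrist_force: [0.4, -0.4, -0.0]
opening: 1.002
```

```bash
python3 - <<'E'
from h import *
s=manip.state();print(s["clock"],s["ee_pos"],s["wrist_force"],s["opening"]*85)
b=save("wrist","pics/w9.png",1.56)
g=b.astype(int)
# width of high-side outer wall: print grey-level run along row 130 (orig)
for r in(110,150,180):print(r,[int(x) for x in g[r,140:350:6].mean(1)])
g=cv2.imread("pics/w8.png");g=cv2.resize(g,(512,384)).astype(int)
for r in(110,150,180):print(r,[int(x) for x in g[r,140:350:6].mean(1)])
E
```

```text
9.1833 [0.46899831 0.19833921 0.00610432] [ 0.41825431 -0.37189223 -0.027661  ] 85.19805544254774
110 [61, 63, 64, 64, 58, 66, 93, 71, 161, 159, 100, 101, 74, 76, 78, 79, 81, 86, 88, 86, 88, 88, 89, 87, 89, 89, 89, 87, 86, 88, 87, 87, 81, 61, 73]
150 [62, 61, 63, 62, 65, 63, 61, 60, 117, 158, 97, 97, 76, 66, 70, 73, 152, 153, 152, 153, 153, 152, 156, 157, 153, 159, 155, 156, 160, 156, 156, 156, 81, 55, 75]
180 [59, 59, 61, 58, 67, 65, 60, 61, 65, 64, 69, 100, 76, 64, 45, 45, 88, 86, 85, 86, 91, 102, 148, 149, 148, 151, 152, 153, 153, 150, 156, 151, 67, 58, 72]
110 [118, 136, 132, 105, 111, 112, 114, 117, 117, 112, 54, 50, 50, 54, 55, 51, 56, 55, 55, 52, 52, 55, 53, 51, 50, 48, 51, 177, 180, 171, 119, 116, 115, 107, 102]
150 [87, 88, 88, 86, 81, 81, 83, 81, 82, 83, 69, 86, 130, 132, 131, 128, 132, 134, 132, 132, 133, 134, 135, 123, 88, 88, 84, 177, 177, 146, 119, 119, 117, 104, 102]
180 [63, 61, 63, 97, 81, 82, 82, 83, 80, 86, 61, 80, 83, 81, 84, 85, 84, 85, 82, 100, 132, 131, 131, 133, 132, 89, 86, 172, 175, 124, 119, 116, 118, 113, 101]
```

```bash
python3 - <<'E'
from h import *
b=cv2.imread("pics/w9.png");c=manip.capture("side")[:,:,::-1];d=manip.capture("scene")[:,:,::-1]
p=proj("side",[.47,.2,.03]).astype(int);q=proj("scene",[.47,.2,.03]).astype(int)
f=lambda im,p:cv2.resize(im[max(p[1]-50,0):p[1]+50,p[0]-66:p[0]+67],(400,300),interpolation=cv2.INTER_CUBIC)
cv2.imwrite("pics/c9.png",np.hstack([cv2.resize(b[:,100:700],(400,400)),np.vstack([f(c,p),f(d,q)])[::1][:400*0+600]]) if 0 else np.vstack([np.hstack([f(c,p),f(d,q)]),np.hstack([cv2.resize(b,(400,300)),np.zeros((300,400,3),np.uint8)])]))
E
```

```text
(no output)
```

View pics/c9.png

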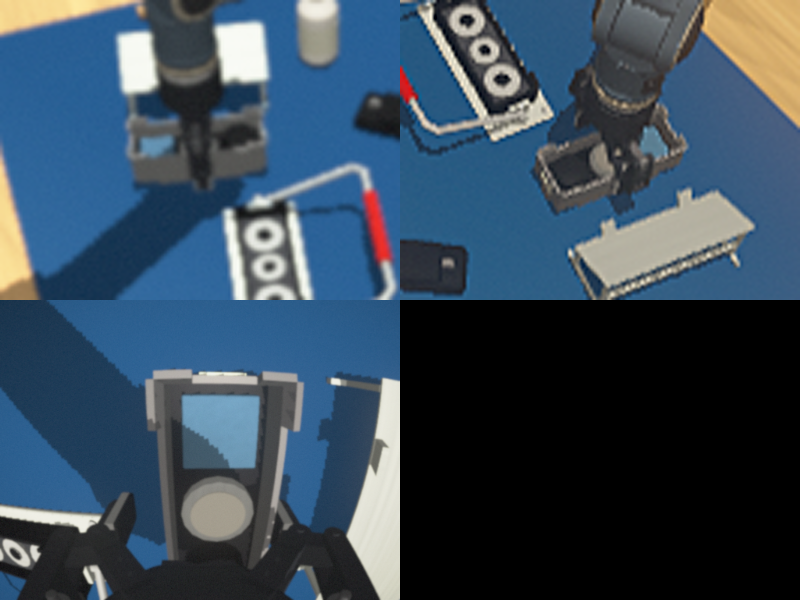

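Now the tray lies level on the mat (lower left: symmetric walls, both fingers open beside it). I rise and take measuring pictures of the tray and the carrier.

Emit:
apply_moves(motion=[1,0,0,-0.03,0,1,0,0,-0.07,0,1,0,0,-0.11,0,1,0,0,-0.15,0,1,0,0,-0.19,0,1,0,0,-0.2,0,1,0,0,-0.2,0,1,0,0,-0.2,0])

```text
clock: 10.0
ee_pos: [0.469, 0.1985, 0.2064]
tcp_rot: [-0.0, 0.784, 0.621, 0.0]
wrist_force: [0.1, -0.2, -0.8]
opening: 0.995
```

```bash
python3 - <<'E'
from h import *
import pickle
s=manip.state();print(s["clock"],s["ee_pos"],s["q"])
b=manip.capture("wrist");cv2.imwrite("pics/w10.png",b[:,:,::-1]);pickle.dump(s,open("w10.pkl","wb"))
E
```

```text
10.0 [0.4689557  0.19849282 0.20636022] [-0.53322008  0.22324722  0.05857365  1.95422285 -0.01593055  0.96392173
  0.8739848 ]
```

Emit:
apply_moves(motion=[1,-0.04,0.013,0,0,1,-0.08,0.026,0,0,1,-0.12,0.04,0,0,1,-0.15,0.055,-0.02,0,1,-0.17,0.063,-0.03,0,1,-0.178,0.063,-0.03,0,1,-0.178,0.063,-0.03,0,1,-0.178,0.063,-0.03,0])

```text
clock: 10.72
ee_pos: [0.4886, 0.0119, 0.2344]
tcp_rot: [-0.001, 0.783, 0.622, -0.001]
wrist_force: [-0.1, 1.0, 0.4]
opening: 1.004
```

```bash
python3 - <<'E'
from h import *
import pickle
np.set_printoptions(precision=4,suppress=True)
s=manip.state();print(s["clock"],s["ee_pos"])
b=manip.capture("wrist");cv2.imwrite("pics/w11.png",b[:,:,::-1]);pickle.dump(s,open("w11.pkl","wb"))
a=cv2.imread("pics/w10.png")[:,:,::-1]
cv2.imwrite("pics/c11.png",np.hstack([cv2.resize(x[60:330,110:410,::-1],(400,360),interpolation=cv2.INTER_CUBIC) for x in(a,b)]))
E
```

```text
10.7167 [0.4886 0.0119 0.2344]
```

View pics/c11.png

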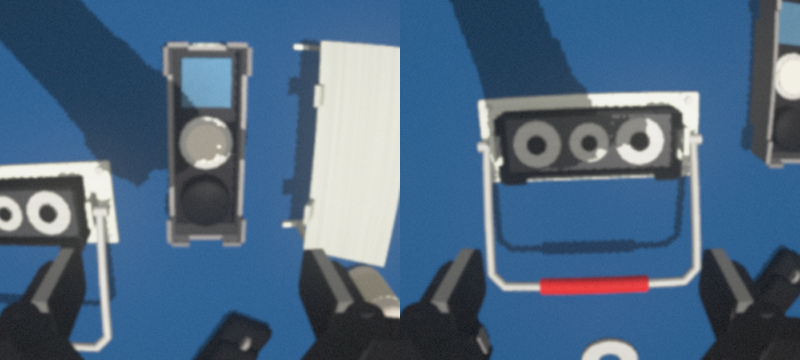

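Left panel: level tray with lug corners (165,44), (249,42), (247,244), (166,246). Right panel: carrier with foot corners (479,101) and (699,92), the dark box with lugs spanning 495–690 by 104–185, and the red grip at (594,285). I'll refine these by masks.

```bash
cat > m.py <<'E'
from h import *
import pickle
np.set_printoptions(precision=4,suppress=True)
def rect(pts):
    (c,sz,a)=cv2.minAreaRect((pts[:,:2]*1e3).astype(np.float32));bx=cv2.boxPoints((c,sz,a))
    e=bx[1]-bx[0];f=bx[2]-bx[1];L=e if np.linalg.norm(e)>np.linalg.norm(f) else f
    if L[1]<0:L=-L
    return np.array(c),sz,np.degrees(np.arctan2(L[1],L[0]))
def blob(mask,seed,z,s,n="wrist",erode=0):
    if erode: mask=cv2.morphologyEx(mask,cv2.MORPH_OPEN,np.ones((erode,erode),np.uint8))
    nl,lab,st,ce=cv2.connectedComponentsWithStats(mask)
    l=lab[seed[1],seed[0]]
    ys,xs=np.where(lab==l)
    cs,_=cv2.findContours((lab==l).astype(np.uint8),cv2.RETR_EXTERNAL,cv2.CHAIN_APPROX_NONE)
    c=max(cs,key=len)[:,0]
    return np.array([onz(n,u,v,z,s) for u,v in c]),len(xs),(xs.min(),xs.max(),ys.min(),ys.max())
E
python3 - <<'E'
from m import *
a=cv2.imread("pics/w10.png");s=pickle.load(open("w10.pkl","rb"))
px=lambda u,v:(110+u/1.3333,60+v/1.3333)
print("tray clicks")
P=np.array([onz("wrist",*px(u,v),.058,s) for u,v in((165,44),(249,42),(247,244),(166,246))]);print(P.mean(0),rect(P))
hsv=cv2.cvtColor(a,cv2.COLOR_BGR2HSV)
blue=((hsv[...,0]>95)&(hsv[...,0]<125)&(hsv[...,1]>100)).astype(np.uint8)
m=1-blue
sd=tuple(int(x) for x in px(205,140))
p,n,bb=blob(m,sd,.058,s,erode=3);print("tray mask",n,bb,rect(p))
b=cv2.imread("pics/w11.png");s2=pickle.load(open("w11.pkl","rb"))
print("carrier clicks")
P=np.array([onz("wrist",*px(u,v),.009,s2) for u,v in((79,101),(299,92))]);print(P,P.mean(0))
yv=(P[1]-P[0]);yv/=np.linalg.norm(yv);yv=yv if yv[1]>0 else -yv;xv=np.array([yv[1],-yv[0],0]);print("y",yv,"cen",P.mean(0)+.042*xv)
P=np.array([onz("wrist",*px(u,v),.046,s2) for u,v in((95,113),(284,104),(100,183),(285,177))]);print(P.mean(0),rect(P))
for u in(137,190,239):
  pass
hsv=cv2.cvtColor(b,cv2.COLOR_BGR2HSV)
dark=((hsv[...,2]<75)&(hsv[...,1]<110)).astype(np.uint8)
for z in(.037,.046):
  p,n,bb=blob(dark,tuple(int(x) for x in px(165,125)),z,s2,erode=3);print("dark",z,n,bb,rect(p))
red=((hsv[...,1]>150)&((hsv[...,0]<8)|(hsv[...,0]>172))&(hsv[...,2]>90)).astype(np.uint8)
ys,xs=np.where(red>0);print("red",xs.mean(),ys.mean(),onz("wrist",xs.mean(),ys.mean(),.07,s2))
bl=((hsv[...,0]>95)&(hsv[...,0]<125)&(hsv[...,1]>100)).astype(np.uint8)
print("rings", [onz("wrist",*px(u,v),.03,s2) for u,v in((137,145),(190,143),(239,141))])
E
```

```text
tray clicks
[0.4688 0.2105 0.058 ] (array([468.4237, 209.4032]), (67.97615051269531, 163.27879333496094), np.float32(168.11835))
tray mask 7995 (np.int64(231), np.int64(299), np.int64(91), np.int64(245)) (array([468.7014, 210.0604]), (66.20753479003906, 165.51344299316406), np.float32(167.04878))
carrier clicks
[[ 0.4321 -0.086   0.009 ]
 [ 0.4715  0.1203  0.009 ]] [0.4518 0.0172 0.009 ]
y [0.1879 0.9822 0.    ] cen [0.4931 0.0093 0.009 ]
[0.4901 0.0104 0.046 ] (array([489.5663,  10.7597]), (167.03695678710938, 66.12173461914062), np.float32(78.8223))
dark 0.037 2437 (np.int64(181), np.int64(319), np.int64(141), np.int64(197)) (array([491.9862,   6.9958]), (165.37875366210938, 66.633056640625), np.float32(78.97347))
dark 0.046 2437 (np.int64(181), np.int64(319), np.int64(141), np.int64(197)) (array([489.7612,   7.6202]), (161.00262451171875, 64.86986541748047), np.float32(78.97349))
red 263.0280172413793 276.1810344827586 [ 0.6207 -0.0074  0.07  ]
rings [array([ 0.4832, -0.0382,  0.03  ]), array([0.4925, 0.0091, 0.03  ]), array([0.5006, 0.0528, 0.03  ])]
```

Emit:
apply_moves(motion=[1,0.04,-0.014,0,0,1,0.08,-0.028,0,0,1,0.12,-0.042,0,0,1,0.16,-0.055,0.01,0,1,0.189,-0.065,0.03,0,1,0.189,-0.065,0.07,0,1,0.189,-0.065,0.11,0,1,0.189,-0.065,0.15,0,1,0.189,-0.065,0.19,0,1,0.189,-0.065,0.215,0,1,0.189,-0.065,0.225,0,1,0.189,-0.065,0.225,0,0.5,0.189,-0.065,0.225,0,0.5,0.189,-0.065,0.225,0,0.5,0.189,-0.065,0.225,0,0.5,0.189,-0.065,0.225,0,0.5,0.189,-0.065,0.225,0,0.5,0.189,-0.065,0.225,0], grip_force=40)

```text
clock: 12.27
ee_pos: [0.4709, 0.2107, 0.0131]
tcp_rot: [0.0, 0.783, 0.621, 0.002]
wrist_force: [-0.6, 1.4, 7.5]
opening: 0.697
```

Emit:
apply_moves(motion=[0.5,0,0,-0.01,0,0.5,0,0,-0.03,0,0.5,0,0,-0.06,0,0.5,0,0,-0.09,0,0.5,0,0,-0.12,0,0.5,-0.02,0,-0.12,0.12,0.5,-0.04,0.01,-0.12,0.24,0.5,-0.06,0.02,-0.12,0.36,0.5,-0.08,0.03,-0.12,0.48,0.5,-0.1,0.035,-0.12,0.6,0.5,-0.12,0.04,-0.12,0.72,0.5,-0.14,0.05,-0.12,0.84,0.5,-0.16,0.055,-0.12,0.96,0.5,-0.18,0.06,-0.12,1.08,0.5,-0.194,0.065,-0.12,1.2,0.5,-0.194,0.065,-0.12,1.32,0.5,-0.194,0.065,-0.12,1.44,0.5,-0.194,0.065,-0.12,1.539,0.5,-0.194,0.065,-0.12,1.539,0.5,-0.194,0.065,-0.12,1.539], grip_force=40)

```text
clock: 13.93
ee_pos: [0.4884, 0.0062, 0.1316]
tcp_rot: [-0.0, 0.995, -0.098, -0.0]
wrist_force: [0.1, 0.2, -3.1]
opening: 0.7
```

```bash
python3 - <<'E'
from m import *
s=manip.state();print(s["clock"],s["ee_pos"],s["q"],s["wrist_force"])
Rt=rot(s["tcp_rot"]);print("toolx deg",np.degrees(np.arctan2(Rt[1,0],Rt[0,0])),"tilt",Rt[2])
c=np.array([.4915,.009]);t=c+.002*Rt[:2,1]
d=np.array([*(t-s["ee_pos"][:2]),0]);print("shift tool",Rt.T@d)
b=manip.capture("wrist");cv2.imwrite("pics/w12.png",b[:,:,::-1]);pickle.dump(s,open("w12.pkl","wb"))
# held tray rim corners in the wrist image: grey mask
hsv=cv2.cvtColor(b,cv2.COLOR_RGB2HSV);m=((hsv[...,1]<60)&(hsv[...,2]>70)).astype(np.uint8)
ys,xs=np.where(m[:200]>0);print(xs.min(),xs.max(),ys.min())
E
```

```text
13.9333 [0.4884 0.0062 0.1316] [-0.465   0.3036  0.4413  2.0912 -0.1826  0.783  -0.1066] [ 0.0645  0.2163 -3.0905]
toolx deg -11.19211356022998 tilt [-0.0003 -0.0004 -1.    ]
shift tool [ 0.0025 -0.0014 -0.    ]
3 511 0
```

Emit:
apply_moves(motion=[0.5,0.0025,-0.0014,0.02,0,0.5,0.0025,-0.0014,0.045,0,0.5,0.0025,-0.0014,0.065,0,0.5,0.0025,-0.0014,0.072,0,0.5,0.0025,-0.0014,0.072,0,0.5,0.0025,-0.0014,0.072,0], grip_force=40)

```text
clock: 14.48
ee_pos: [0.4918, 0.0068, 0.0597]
tcp_rot: [-0.0, 0.995, -0.099, 0.0]
wrist_force: [-0.1, -0.3, -1.5]
opening: 0.696
```

Emit:
apply_moves(motion=[0.5,0,0,0.003,0,0.5,0,0,0.006,0,0.5,0,0,0.008,0,0.5,0,0,0.01,0,0.5,0,0,0.01,0], grip_force=40)

```text
clock: 14.9
ee_pos: [0.4915, 0.007, 0.0492]
tcp_rot: [-0.0, 0.995, -0.099, -0.0]
wrist_force: [0.6, -0.1, -3.4]
opening: 0.696
```

Emit:
apply_moves(motion=[0.5,0,0,0.001,0,0.5,0,0,0.002,0,0.5,0,0,0.003,0,0.5,0,0,0.004,0,0.5,0,0,0.004,0], grip_force=40)

```text
clock: 15.32
ee_pos: [0.4917, 0.0071, 0.0471]
tcp_rot: [-0.001, 0.995, -0.099, -0.0]
wrist_force: [-6.7, 0.5, 17.4]
opening: 0.699
```

Contact came at TCP z 0.0471, as predicted for fully home. I release and rise.

Emit:
apply_moves(motion=[0.75,0,0,-0.002,0,0.85,0,0,-0.002,0,1,0,0,-0.002,0,1,0,0,-0.002,0,1,0,0,-0.002,0,1,0,0,-0.03,0,1,0,0,-0.07,0,1,0,0,-0.11,0,1,0,0,-0.15,0,1,0,0,-0.19,0,1,0,0,-0.19,0,1,0,0,-0.19,0])

```text
clock: 16.32
ee_pos: [0.4929, 0.0071, 0.2374]
tcp_rot: [-0.001, 0.995, -0.099, 0.003]
wrist_force: [0.6, -0.2, -1.0]
opening: 1.0
```

```bash
python3 - <<'E'
from m import *
s=manip.state();print(s["clock"],s["ee_pos"])
b=manip.capture("wrist")[:,:,::-1].copy();cv2.imwrite("pics/w13.png",b);pickle.dump(s,open("w13.pkl","wb"))
hsv=cv2.cvtColor(b,cv2.COLOR_BGR2HSV)
c=proj("wrist",[.4915,.009,.09],s).astype(int);print(c)
# grey lug/rim mask: low saturation, mid brightness; print corner prediction and edges
m=((hsv[...,1]<70)&(hsv[...,2]>60)).astype(np.uint8)
y=np.array([.190,.982,0]);x=np.array([.982,-.190,0]);o=np.array([.4915,.009,.092])
for sx in(-1,1):
  for sy in(-1,1):print(sx,sy,proj("wrist",o+x*sx*.033+y*sy*.083,s))
blue=((hsv[...,0]>95)&(hsv[...,0]<125)&(hsv[...,1]>100)).astype(np.uint8)
p,n,bb=blob(1-blue,tuple(c),.092,s);print(n,bb,rect(p))
p,n,bb=blob(m,tuple(c),.092,s,erode=3);print(n,bb,rect(p))
# white tray from side/scene: white mask
for nm,seed in(("side",(254,285)),("scene",(238,125))):
  im=manip.capture(nm)[:,:,::-1].copy();cv2.imwrite(f"pics/{nm}13.png",im);h=cv2.cvtColor(im,cv2.COLOR_BGR2HSV)
  bl=((h[...,0]>95)&(h[...,0]<125)&(h[...,1]>110)).astype(np.uint8)
  p,n,bb=blob(1-bl,seed,.049,None,nm,3);print(nm,n,bb,rect(p))
E
```

```text
16.3167 [0.4929 0.0071 0.2374]
[251 174]
-1 -1 [222.8492 247.4682]
-1 1 [216.5554  92.2702]
1 -1 [282.2059 247.0432]
1 1 [285.6487  91.6592]
79206 (np.int64(0), np.int64(511), np.int64(0), np.int64(383)) (array([ 482.9758, -172.5397]), (825.1712646484375, 1447.8173828125), np.float32(167.71155))Traceback (most recent call last):
  File "<stdin>", line 13, in <module>
  File "m.py", line 16, in blob
    return np.array([onz(n,u,v,z,s) for u,v in c]),len(xs),(xs.min(),xs.max(),ys.min(),ys.max())
                     ~~~^^^^^^^^^^^
  File "h.py", line 17, in onz
    o,d=ray(n,u,v,st);return o+d*(z-o[2])/d[2]
        ~~~^^^^^^^^^^
  File "h.py", line 8, in ray
    ci=manip.camera_info(n);K=np.array(ci["mtx"])
ValueError: time passes only in moves, steps and waits
```

Emit:
apply_moves(motion=[1,0.008,0.04,0,-0.1,1,0.016,0.08,0,-0.2,1,0.025,0.12,0,-0.3,1,0.033,0.16,0,-0.4,1,0.041,0.2,0,-0.4,1,0.05,0.24,0,-0.4,1,0.058,0.28,0,-0.4,1,0.063,0.305,0,-0.4,1,0.063,0.305,0,-0.4,1,0.063,0.305,0,-0.4])

```text
clock: 17.2
ee_pos: [0.4914, -0.3061, 0.2328]
tcp_rot: [-0.001, 0.995, 0.098, -0.002]
wrist_force: [0.9, 1.1, 0.2]
opening: 0.998
```

```bash
sed -i 's/^from cell import manip/from cell import manip\nimport functools\nINFO=functools.lru_cache(None)(manip.camera_info)/; s/ci=manip.camera_info(n)/ci=INFO(n)/' h.py
python3 - <<'E'
from m import *
s=manip.state();print(s["clock"],s["ee_pos"])
b=manip.capture("wrist")[:,:,::-1].copy();cv2.imwrite("pics/w14.png",b);pickle.dump(s,open("w14.pkl","wb"))
Rt=rot(s["tcp_rot"]);print("toolx deg",np.degrees(np.arctan2(Rt[1,0],Rt[0,0])))
hsv=cv2.cvtColor(b,cv2.COLOR_BGR2HSV)
c=proj("wrist",[.496,-.307,.049],s).astype(int);print(c)
blue=((hsv[...,0]>95)&(hsv[...,0]<125)&(hsv[...,1]>100)).astype(np.uint8)
for e in(3,7,11):
  p,n,bb=blob(1-blue,tuple(c),.049,s,erode=e);print(e,n,bb,rect(p))
white=((hsv[...,1]<60)&(hsv[...,2]>120)).astype(np.uint8)
nl,lab,st,ce=cv2.connectedComponentsWithStats(cv2.morphologyEx(white,cv2.MORPH_OPEN,np.ones((2,2),np.uint8)))
for i in range(1,nl):
  if st[i,4]>300:
    print(st[i],ce[i])
    cs,_=cv2.findContours((lab==i).astype(np.uint8),cv2.RETR_EXTERNAL,cv2.CHAIN_APPROX_NONE)
    P=np.array([onz("wrist",u,v,.049,s) for u,v in max(cs,key=len)[:,0]]);print(rect(P))
E
```

```text
17.2 [ 0.4914 -0.3061  0.2328]
toolx deg 11.293294837841584
[258 168]
3 7426 (np.int64(229), np.int64(287), np.int64(97), np.int64(235)) (array([ 496.4679, -308.9085]), (64.41490173339844, 164.92559814453125), np.float32(103.19252))
7 7409 (np.int64(229), np.int64(287), np.int64(98), np.int64(235)) (array([ 496.6885, -309.1637]), (64.0063247680664, 164.35223388671875), np.float32(103.23924))
11 7142 (np.int64(229), np.int64(287), np.int64(98), np.int64(235)) (array([ 496.6484, -308.993 ]), (64.0063247680664, 163.1318817138672), np.float32(103.23925))
[331   0  69  20 519] [369.2601   8.4162]
(array([579.6398, -96.6443]), (85.99938201904297, 24.55269432067871), np.float32(20.406458))
[ 464    8   35   46 1054] [480.9649  30.2922]
(array([747.6523, -54.2891]), (66.23660278320312, 63.229557037353516), np.float32(23.461056))
[ 231   99   58  138 4828] [260.5568 171.1205]
(array([ 498.4351, -309.7107]), (62.890384674072266, 163.8619384765625), np.float32(103.52261))
[ 410  126   35   50 1136] [427.2967 150.7799]
(array([ 699.0234, -239.5142]), (39.531585693359375, 58.458683013916016), np.float32(90.352104))
[493 127  19  76 728] [504.8695 175.0261]
(array([ 851.5582, -228.8608]), (45.525367736816406, 121.95372772216797), np.float32(118.18012))
[ 356  217   43   42 1374] [376.8872 237.5611]
(array([ 667.254 , -366.8185]), (58.68156433105469, 63.74123001098633), np.float32(151.59587))
[ 473  293   39   91 2110] [497.29   347.9441]
(array([1195.0861, -669.4398]), (117.17410278320312, 533.2377319335938), np.float32(136.79625))
```

Emit:
apply_moves(motion=[1,0.005,0.004,0.04,-0.035,1,0.005,0.004,0.08,-0.035,1,0.005,0.004,0.12,-0.035,1,0.005,0.004,0.16,-0.035,1,0.005,0.004,0.2,-0.035,1,0.005,0.004,0.22,-0.035,1,0.005,0.004,0.22,-0.035,1,0.005,0.004,0.22,-0.035,0.5,0.005,0.004,0.22,-0.035,0.5,0.005,0.004,0.22,-0.035,0.5,0.005,0.004,0.22,-0.035,0.5,0.005,0.004,0.22,-0.035,0.5,0.005,0.004,0.22,-0.035,0.5,0.005,0.004,0.22,-0.035], grip_force=40)

```text
clock: 18.42
ee_pos: [0.4995, -0.3079, 0.0174]
tcp_rot: [0.0, 0.993, 0.118, 0.001]
wrist_force: [-2.7, 0.8, 6.9]
opening: 0.695
```

```bash
python3 - <<'E'
from m import *
s=manip.state();print(s["clock"],s["ee_pos"],s["q"],s["wrist_force"])
Rt=rot(s["tcp_rot"]);print("toolx deg",np.degrees(np.arctan2(Rt[1,0],Rt[0,0])), "tray centre in tool",Rt.T[:2,:2]@(np.array([.497,-.309])-s["ee_pos"][:2]))
# check of the seated grey tray from w13: edges against blue along the carrier's axes
st=pickle.load(open("w13.pkl","rb"));b=cv2.imread("pics/w13.png");h=cv2.cvtColor(b,cv2.COLOR_BGR2HSV)
y=np.array([.190,.982,0]);x=np.array([.982,-.190,0]);o=np.array([.4915,.009,.083])
for l in(-.05,.05):
  row=[h[tuple(np.round(proj("wrist",o+x*w+y*l,st)).astype(int)[::-1])] for w in np.arange(-.045,.046,.0025)]
  print(l,[(int(a[1]),int(a[2])) for a in row])
for w in(-.024,.024):
  row=[h[tuple(np.round(proj("wrist",o+[0,0,.009]+x*w+y*l,st)).astype(int)[::-1])] for l in [*np.arange(-.095,-.069,.002),*np.arange(.07,.096,.002)]]
  print(w,[(int(a[1]),int(a[2])) for a in row])
E
```

```text
18.4167 [ 0.4995 -0.3079  0.0174] [ 0.1561  0.6273  0.4407  1.9374 -0.4187  0.6648  1.0942] [-2.6752  0.8242  6.9269]
toolx deg 13.58568473261806 tray centre in tool [-0.0027  0.0004]
-0.05 [(147, 92), (156, 90), (164, 90), (155, 89), (137, 93), (10, 122), (11, 117), (11, 96), (8, 68), (35, 51), (36, 49), (31, 50), (36, 50), (27, 47), (27, 48), (31, 49), (39, 46), (23, 45), (27, 47), (46, 50), (30, 51), (26, 49), (43, 48), (26, 50), (43, 53), (21, 49), (19, 54), (23, 56), (10, 73), (7, 109), (11, 232), (10, 232), (53, 169), (159, 149), (160, 148), (154, 151), (168, 146)]
0.05 [(163, 150), (163, 150), (160, 150), (155, 153), (153, 152), (14, 197), (7, 240), (12, 186), (9, 115), (6, 84), (14, 88), (95, 172), (97, 189), (98, 187), (95, 190), (96, 193), (94, 189), (98, 190), (95, 190), (97, 190), (97, 190), (97, 194), (96, 196), (97, 198), (98, 195), (97, 191), (69, 129), (6, 85), (10, 79), (14, 180), (10, 222), (6, 240), (35, 175), (151, 152), (149, 152), (153, 150), (160, 150)]
-0.024 [(171, 148), (168, 150), (171, 149), (170, 150), (170, 150), (167, 145), (145, 139), (34, 105), (5, 93), (6, 91), (3, 88), (14, 90), (3, 81), (9, 86), (3, 84), (9, 84), (3, 87), (10, 148), (13, 196), (7, 241), (3, 245), (3, 245), (4, 245), (6, 240), (4, 241), (5, 242)]
0.024 [(166, 149), (166, 149), (165, 151), (160, 151), (165, 150), (161, 150), (85, 126), (31, 107), (0, 90), (6, 91), (3, 89), (9, 89), (3, 85), (3, 81), (3, 84), (13, 76), (3, 88), (9, 141), (14, 188), (9, 238), (4, 246), (4, 245), (12, 226), (15, 157), (14, 212), (12, 215)]
```

Emit:
apply_moves(motion=[0.5,0,0,-0.01,0,0.5,0,0,-0.03,0,0.5,0,0,-0.06,0,0.5,0,0,-0.1,0,0.5,0,0,-0.14,0,0.5,0.008,-0.03,-0.16,0,0.5,0.015,-0.06,-0.16,0.1,0.5,0.022,-0.1,-0.16,0.2,0.5,0.03,-0.14,-0.16,0.3,0.5,0.039,-0.18,-0.16,0.431,0.5,0.048,-0.22,-0.16,0.431,0.5,0.057,-0.26,-0.16,0.431,0.5,0.065,-0.295,-0.16,0.431,0.5,0.067,-0.31,-0.16,0.431,0.5,0.067,-0.31,-0.16,0.431,0.5,0.067,-0.31,-0.16,0.431,0.5,0.067,-0.31,-0.16,0.431], grip_force=40)

```text
clock: 19.83
ee_pos: [0.491, 0.0088, 0.1757]
tcp_rot: [-0.0, 0.995, -0.097, 0.0]
wrist_force: [0.4, -0.5, -4.2]
opening: 0.694
```

```bash
python3 - <<'E'
from m import *
s=manip.state();print(s["clock"],s["ee_pos"],s["wrist_force"])
Rt=rot(s["tcp_rot"]);print("toolx deg",np.degrees(np.arctan2(Rt[1,0],Rt[0,0])),Rt[2])
print("shift",Rt.T@np.array([*(np.array([.4919,.009])-s["ee_pos"][:2]),0]))
E
```

```text
19.8333 [0.491  0.0088 0.1757] [ 0.373  -0.5189 -4.1633]
toolx deg -11.177172146212374 [ 0.0004 -0.0001 -1.    ]
shift [ 0.0008 -0.0004  0.    ]
```

Emit:
apply_moves(motion=[0.5,0.001,0,0.02,0,0.5,0.001,0,0.04,0,0.5,0.001,0,0.06,0,0.5,0.001,0,0.066,0,0.5,0.001,0,0.066,0,0.5,0.001,0,0.066,0], grip_force=40)

```text
clock: 20.33
ee_pos: [0.4927, 0.0083, 0.1098]
tcp_rot: [0.0, 0.995, -0.098, 0.0]
wrist_force: [0.7, -0.7, -4.7]
opening: 0.7
```

Emit:
apply_moves(motion=[0.5,0,0,0.003,0,0.5,0,0,0.006,0,0.5,0,0,0.008,0,0.5,0,0,0.009,0,0.5,0,0,0.009,0], grip_force=40)

```text
clock: 20.75
ee_pos: [0.4923, 0.0096, 0.1003]
tcp_rot: [-0.0, 0.995, -0.097, -0.0]
wrist_force: [-0.8, -0.1, -5.0]
opening: 0.697
```

Emit:
apply_moves(motion=[0.5,0,0,0.001,0,0.5,0,0,0.002,0,0.5,0,0,0.003,0,0.5,0,0,0.004,0,0.5,0,0,0.005,0,0.5,0,0,0.005,0], grip_force=40)

```text
clock: 21.25
ee_pos: [0.4926, 0.0096, 0.0973]
tcp_rot: [-0.001, 0.995, -0.097, -0.0]
wrist_force: [-7.9, -0.3, 16.5]
opening: 0.697
```

Seated at TCP z 0.0973 (predicted 0.0974). I release, rise and locate the handle grip and the white tray.

Emit:
apply_moves(motion=[0.75,0,0,-0.002,0,0.85,0,0,-0.002,0,1,0,0,-0.002,0,1,0,0,-0.002,0,1,0,0,-0.002,0,1,0,0,-0.03,0,1,0,0,-0.07,0,1,0,0,-0.11,0,1,0,0,-0.15,0,1,0,0,-0.16,0,1,0,0,-0.16,0])

```text
clock: 22.17
ee_pos: [0.4945, 0.0095, 0.2586]
tcp_rot: [-0.002, 0.995, -0.097, 0.004]
wrist_force: [-0.5, -0.3, -0.1]
opening: 1.0
```

```bash
cat > g.py <<'E'
from m import *
s=manip.state();print(s["clock"],s["ee_pos"])
Rt=rot(s["tcp_rot"])
x=np.array([.982,-.190,0]);y=np.array([.190,.982,0]);hg=np.array([.4918,.009,.025])
rays=[]
for nm in("wrist","scene","side"):
  im=manip.capture(nm);cv2.imwrite(f"pics/g{s['clock']:.1f}_{nm}.png",im[:,:,::-1]);h=cv2.cvtColor(im,cv2.COLOR_RGB2HSV)
  red=((h[...,1]>150)&((h[...,0]<8)|(h[...,0]>172))&(h[...,2]>90)).astype(np.uint8)
  nl,lab,st,ce=cv2.connectedComponentsWithStats(red)
  best=None
  for a in np.arange(.1,1.7,.02):
    q=hg+.132*(np.cos(a)*x+np.sin(a)*np.array([0,0,1]))
    uv=proj(nm,q,s)
    for i in range(1,nl):
      if st[i,4]>25:
        d=np.linalg.norm(uv-ce[i])
        if best is None or d<best[0]:best=(d,a,i)
  print(nm,"angle",best[1],"px err",best[0],ce[best[2]],st[best[2]])
  if best[0]<15: rays.append(ray(nm,*ce[best[2]],s))
A=np.zeros((3,3));bb=np.zeros(3)
for o,d in rays:
  d=d/np.linalg.norm(d);M=np.eye(3)-np.outer(d,d);A+=M;bb+=M@o
p=np.linalg.solve(A,bb);r=p-hg;print("grip",p,"r",np.hypot(r@x,r[2]),"ang",np.arctan2(r[2],r@x),"along y",r@y)
print("toolx deg",np.degrees(np.arctan2(Rt[1,0],Rt[0,0])),"grip in tool",Rt.T@(p-s["ee_pos"]))
E
python3 g.py; python3 - <<'E'
from m import *
b=cv2.imread(sorted(__import__("glob").glob("pics/g*_wrist.png"))[0]);s=manip.state()
h=cv2.cvtColor(b,cv2.COLOR_BGR2HSV);white=((h[...,1]<60)&(h[...,2]>70)).astype(np.uint8)
blue=((h[...,0]>95)&(h[...,0]<125)&(h[...,1]>100)).astype(np.uint8)
y=np.array([.190,.982,0]);x=np.array([.982,-.190,0]);o=np.array([.4918,.009,.129])
f=lambda ps:[(int(a[1]),int(a[2])) for a in [h[tuple(np.round(proj("wrist",q,s)).astype(int)[::-1])] for q in ps]]
for l in(-.06,.06):
  print(l,f([o+x*w+y*l for w in np.arange(-.04,-.02,.002)]),f([o+x*w+y*l for w in np.arange(.02,.04,.002)]))
print(f([o+y*l for l in np.arange(-.09,-.07,.002)]),f([o+y*l for l in np.arange(.07,.09,.002)]))
E
```

```text
22.1667 [0.4945 0.0095 0.2586]
wrist angle 0.38 px err 0.3764327809501168 [354.9978 168.3679] [346 129  19  81 927]
scene angle 0.38 px err 0.17705605402215446 [258.2818 185.5091] [251 174  16  24 110]
side angle 0.38 px err 0.05451244961152763 [253.7778 191.2525] [250 180   9  23  99]
grip [ 0.6124 -0.0141  0.0736] r 0.13207606001789646 ang 0.3766018611785974 along y 0.00027279114424613856
toolx deg -11.103319066224527 grip in tool [0.119  0.0012 0.1858]
-0.06 [(164, 148), (160, 151), (137, 153), (27, 161), (25, 181), (8, 183), (15, 167), (19, 159), (39, 177), (54, 185)] [(10, 183), (21, 180), (0, 166), (133, 151), (152, 151), (155, 151), (157, 151), (156, 150), (154, 152), (159, 148)]
0.06 [(149, 152), (148, 152), (144, 151), (72, 181), (3, 242), (4, 233), (9, 194), (10, 173), (9, 178), (61, 223)] [(8, 187), (2, 237), (2, 245), (42, 214), (124, 158), (136, 154), (134, 154), (135, 155), (140, 153), (138, 152)]
[(163, 150), (161, 150), (161, 150), (159, 149), (154, 149), (123, 151), (3, 162), (20, 177), (10, 175), (47, 163)] [(144, 228), (43, 195), (9, 204), (1, 244), (1, 245), (7, 245), (17, 215), (11, 232), (5, 244), (15, 201)]
```

```bash
python3 - <<'E'
from m import *
s=manip.state();print(s["clock"],s["ee_pos"],s["tcp_rot"])
b=manip.capture("wrist");h=cv2.cvtColor(b,cv2.COLOR_RGB2HSV)
y=np.array([.190,.982,0]);x=np.array([.982,-.190,0]);o=np.array([.4918,.009,.129])
sat=h[...,1].astype(np.float32)
def edge(a,d,ts):
    v=np.array([cv2.remap(sat,*[np.float32([[c]]) for c in proj("wrist",a+d*t,s)],cv2.INTER_LINEAR)[0,0] for t in ts])
    return v
for l in(-.06,-.045,.045,.06):
  r=[]
  for sg in(-1,1):
    ts=np.arange(.022,.042,.0005);v=edge(o+y*l,x*sg,ts);i=np.argmax(v>80);r.append(sg*ts[i])
  print("x edges",l,r,sum(r)/2)
for w in(-.015,0,.015):
  ts=np.arange(.072,.092,.0005);v=edge(o+x*w,-y,ts);print("y- edge",w,ts[np.argmax(v>80)])
# in scene: white tray top corners vs prediction (saturation profile along outward lines at rim height)
import glob
for nm in("scene","side"):
  g=cv2.cvtColor(cv2.imread(glob.glob(f"pics/g22*_{nm}.png")[0]),cv2.COLOR_BGR2HSV)
  for lab,d,ts in(("x-",-x,np.arange(.024,.044,.002)),("x+",x,np.arange(.024,.044,.002)),("y-",-y,np.arange(.074,.094,.002)),("y+",y,np.arange(.074,.094,.002))):
    print(nm,lab,[tuple(int(k) for k in g[tuple(np.round(proj(nm,o+d*t)).astype(int)[::-1])][1:]) for t in ts])
E
```

```text
22.3167 [0.4913 0.0096 0.2539] [ 0.0003  0.9953 -0.0967 -0.0012]
x edges -0.06 [np.float64(-0.031000000000000007), np.float64(0.031000000000000007)] 0.0
x edges -0.045 [np.float64(-0.031000000000000007), np.float64(0.031000000000000007)] 0.0
x edges 0.045 [np.float64(-0.031000000000000007), np.float64(0.03200000000000001)] 0.0005000000000000004
x edges 0.06 [np.float64(-0.030500000000000006), np.float64(0.03200000000000001)] 0.0007500000000000007
y- edge -0.015 0.081
y- edge 0 0.072
y- edge 0.015 0.0815
scene x- [(20, 154), (20, 154), (46, 179), (30, 137), (177, 72), (177, 72), (132, 79), (132, 79), (128, 80), (123, 81)]
scene x+ [(26, 205), (26, 205), (36, 143), (36, 143), (39, 118), (39, 118), (35, 123), (35, 123), (35, 125), (41, 130)]
scene y- [(36, 154), (4, 133), (4, 133), (209, 133), (209, 133), (209, 133), (165, 102), (181, 134), (188, 140), (188, 140), (188, 140)]
scene y+ [(162, 157), (162, 157), (36, 184), (52, 217), (28, 180), (28, 180), (41, 161), (38, 186), (52, 137), (52, 137), (41, 144)]
side x- [(14, 167), (8, 162), (8, 162), (14, 159), (13, 173), (13, 173), (7, 222), (9, 222), (9, 222), (53, 179)]
side x+ [(11, 204), (11, 204), (13, 215), (28, 209), (28, 209), (93, 168), (93, 168), (162, 154), (186, 151), (186, 151)]
side y- [(72, 138), (10, 156), (10, 156), (20, 168), (20, 168), (26, 166), (26, 166), (31, 163), (31, 163), (32, 161), (32, 161)]
side y+ [(97, 219), (40, 217), (40, 217), (53, 206), (53, 206), (116, 167), (116, 167), (179, 151), (179, 151), (179, 151), (182, 151)]
```

The white tray is centred within 1 mm (62 mm wide at the predicted rim height, so home). Three views agree on the handle: 132 mm radius, 0.377 rad above horizontal. Next I go over the grip, descend and close.

Emit:
apply_moves(motion=[0.6,0.04,0,0,0,0.6,0.08,0,0,0,0.6,0.115,0,0.02,0,0.6,0.123,0,0.06,0,0.6,0.123,0,0.1,0,0.6,0.123,0,0.14,0,0.6,0.123,0,0.175,0,0.6,0.123,0,0.194,0,0.6,0.123,0,0.194,0,0.6,0.123,0,0.194,0,0,0.123,0,0.194,0,0,0.123,0,0.194,0,0,0.123,0,0.194,0,0,0.123,0,0.194,0,0,0.123,0,0.194,0,0,0.123,0,0.194,0,0,0.123,0,0.194,0], grip_force=25)

```text
clock: 23.78
ee_pos: [0.6141, -0.0143, 0.0621]
tcp_rot: [-0.0, 0.995, -0.097, 0.001]
wrist_force: [1.8, -0.2, 1.2]
opening: 0.171
```

Emit:
apply_moves(motion=[0,-0.0033,0,-0.0076,0,0,-0.0069,0,-0.0147,0,0,-0.012,0,-0.0232,0,0,-0.0176,0,-0.0313,0,0,-0.0239,0,-0.0389,0,0,-0.0308,0,-0.0461,0,0,-0.0381,0,-0.0527,0,0,-0.0459,0,-0.0588,0,0,-0.0542,0,-0.0642,0,0,-0.0629,0,-0.069,0,0,-0.0718,0,-0.0732,0,0,-0.0811,0,-0.0767,0,0,-0.0906,0,-0.0794,0,0,-0.1003,0,-0.0815,0], grip_force=25)

```text
clock: 24.95
ee_pos: [0.5218, 0.0037, 0.1475]
tcp_rot: [-0.0, 0.995, -0.097, 0.009]
wrist_force: [5.7, -2.5, 12.6]
opening: 0.176
```

Emit:
apply_moves(motion=[0,-0.0065,0,-0.0015,0,0,-0.0131,0,-0.002,0,0,-0.018,0,-0.0025,0,0,-0.0224,0,-0.0025,0,0,-0.0224,0,-0.0025,0,0,-0.0224,0,-0.0025,0], grip_force=25)

```text
clock: 25.45
ee_pos: [0.4969, 0.0086, 0.149]
tcp_rot: [-0.001, 0.995, -0.097, 0.005]
wrist_force: [0.3, -1.5, 19.3]
opening: 0.174
```

```bash
python3 g.py
```

```text
25.45 [0.4969 0.0086 0.149 ]
wrist angle 1.5400000000000005 px err 10.723443232743001 [253.687  247.4199] [ 239  171   31  163 4368]
scene angle 1.5800000000000003 px err 6.273847206335291 [293.8148 165.537 ] [291 158   8  15  54]
side angle 1.5400000000000005 px err 1.376899212685678 [216.7604 178.5833] [213 167   8  25  96]
grip [0.497  0.0202 0.1512] r 0.12623024418837087 ang 1.5475743077154966 along y 0.011995695723819609
toolx deg -11.145058386566204 grip in tool [-0.0022 -0.0114 -0.0022]
```

Handle at about 1.54 rad from horizontal (bail ≈ 1.42). I release, rise and back away.

Emit:
apply_moves(motion=[0.4,0,0,0,0,0.6,0,0,0,0,0.6,0,0,0,0,0.6,0,0,-0.005,0,0.6,0,0,-0.02,0,0.6,0,0,-0.05,0,0.6,0,0,-0.08,0,0.6,0,0,-0.11,0,0.6,0,0,-0.14,0,0.6,0,-0.08,-0.14,0,0.6,0,-0.12,-0.14,0,0.6,0,-0.16,-0.14,0,0.6,0,-0.16,-0.14,0,0.6,0,-0.16,-0.14,0,0.6,0,-0.16,-0.14,0])

```text
clock: 26.85
ee_pos: [0.5228, 0.1689, 0.2844]
tcp_rot: [0.001, 0.996, -0.094, -0.001]
wrist_force: [-0.0, -0.8, 0.5]
opening: 0.601
```

```bash
python3 g.py; python3 - <<'E'
from m import *
s=manip.state();print(s["clock"],s["ee_pos"],s["wrist_force"],s["joint_vel"].round(3))
b=manip.capture("wrist");cv2.imwrite("pics/end_w.png",b[:,:,::-1]);h=cv2.cvtColor(b,cv2.COLOR_RGB2HSV);sat=h[...,1].astype(np.float32)
y=np.array([.190,.982,0]);x=np.array([.982,-.190,0]);o=np.array([.4918,.009,.129])
for l in(-.06,.03,.06):
  r=[]
  for sg in(-1,1):
    ts=np.arange(.022,.042,.0005)
    v=np.array([cv2.remap(sat,*[np.float32([[c]]) for c in proj("wrist",o+y*l+x*sg*t,s)],cv2.INTER_LINEAR)[0,0] for t in ts]);r.append(sg*ts[np.argmax(v>80)])
  print("x edges",l,r)
E
```

```text
26.85 [0.5228 0.1689 0.2844]
wrist angle 1.5400000000000005 px err 2.897509575643827 [257.98   309.2137] [253 282  12  57 599]
scene angle 1.5400000000000005 px err 0.22943324342183755 [290.4587 160.3303] [283 149  16  24 109]
side angle 1.5400000000000005 px err 0.45218898529386886 [216.9062 179.5   ] [214 168   7  24  96]
grip [0.4963 0.0103 0.1563] r 0.13131626086940487 ang 1.539178101232873 along y 0.002138569082025092
toolx deg -10.82457676658998 grip in tool [0.0039 0.1605 0.1285]
27.0 [0.5233 0.1647 0.2852] [ 0.2495 -0.2351 -0.7886] [ 0.01  -0.008  0.004  0.    -0.003 -0.002 -0.003]
x edges -0.06 [np.float64(-0.03200000000000001), np.float64(0.03150000000000001)]
x edges 0.03 [np.float64(-0.03150000000000001), np.float64(0.03250000000000001)]
x edges 0.06 [np.float64(-0.031000000000000007), np.float64(0.03200000000000001)]
```

```bash
python3 -c "
from cell import manip
print(manip.hand_in())"
```

```text
the job is handed in; nothing more can be done
None
```

The job is handed in at about 27 s of the 64 s, with both trays on the carrier and the handle up. `hand_in` reports no verdict, so what follows rests on my own checks.

**What I did**
- **Grey tray:** I slid it up the stand until its edge overhung. I gripped it there and lifted it at about 20° tilt, then laid it flat on the mat; a first release left it wedged in the fingers at about 17°. I regripped it level and set it into the carrier's lugs.
- **White tray:** I set it on top of the grey tray.
- **Handle:** I gripped the red sleeve and swung the handle up along its arc.

**Last checks**
- **Seating:** both trays made contact at the predicted full depth (TCP z 0.0471 m against 0.0471 predicted, and 0.0973 m against 0.0974).
- **White tray position:** it is centred within about 1 mm across the carrier. Lengthwise, only one end was checked, at 81 mm from the middle against 80 mm nominal.
- **Handle:** about 1.54 rad above horizontal in all three views, so bail is about 1.42, with no motion seen after release.
- **Arm:** raised well clear of everything, with near-zero wrist force.

**What disagreed or was not checked**
- One wrist picture taken while the arm was still settling put the white tray about 4 mm off. Repeated at rest, the shift was gone.
- The grey tray's lengthwise position was checked only roughly, before the white tray went on.
- I did not measure the bystanders again. I saw no contact with them, and the arm's path stayed clear of them.

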